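# Stir the polishing beads and change over the pots

## Robot

A 6-joint arm with a two-finger parallel gripper is mounted at the origin on the work surface. World frame = base frame: x ahead of the robot, y to its left, z up, the work surface at z = 0. Lengths are in mm, angles in rad, forces in N, time in s.
With the tool pointing down it reaches from about 400 to 825 mm from the base axis. Payload 7 kg.
Tool frame: the origin (TCP) lies at the very end of the fingers, on their centre line; the grasp point (between the pads) lies 19 mm behind it; z points along the fingers, y is the line along which they close (so a half turn about z gives the same grasp; the last joint's range is limited). The gripper opens to 88 mm and grips with 3 to 60 N. Pads are 19 mm wide; open, the fingers measure 130 mm over their backs; the gripper's body (78 mm by 193 mm) begins 47 mm behind the grasp point.
Start: joints at [1.627, 0.359, 0.012, 0, -1.224, -0.288], TCP at [155.078, 656.922, 226.561] pointing down, gripper open.
Joint ranges: [-3.07, 3.07], [-1.43, 2.12], [-1.02, 1.25], [-3.03, 1.67], [-3.05, -0], [-3.03, 3.03]. Speed limits (rad/s): [2.39, 2.39, 3.01, 3.14, 3.14, 3.14].

## Interface

Orientations are given as a unit quaternion [x, y, z, w].
In Python, from plant import bot gives the robot as it stands. Calls block until the motion is done:
- bot.move_ptp(position, orientation): joint-space move of the TCP to a pose.
- bot.line_to(position, velocity=150, ori=None): straight line of the TCP; ori=None keeps the orientation; velocity is the mean speed in mm/s.
- bot.move_joints(angles): joint-space move.
- bot.move_gripper(opening, force=None): finger opening in mm; force is the grip in N (None keeps the last); returns when the fingers have stopped.
- bot.pause(seconds).
- bot.solve_ik(position, orientation): joint angles nearest the present ones, or None.
- bot.read_state(): the state.
- bot.camera(name): name is "scene" or "top"; returns the picture (480x640x3 uint8, red, green, blue); there is no depth.
- bot.get_calibration(name): a dict with "fx", "fy", "cx", "cy" (pixels), "view" (4x4, takes a point from world to camera coordinates). Camera axes: x right, y up, looking along -z (the intrinsics and any distortion apply to the point x, -y, -z); pixel columns grow to the right and rows downward; lengths in mm; the calibration is good to about 2 mm. A picture is of the moment at which its call begins. get_calibration takes no time and is no camera call.
A pose or a line that the arm cannot do raises bot.Unreachable and nothing moves.
- bot.close_job(): hands the job in; it is judged then, once.
The state is a dict: "t": time; "joint_pos": joint angles; "qvel": joint speeds; "tau": joint torques, N m; "tcp_pos": TCP position; "eef_rot": TCP orientation; "contact_force": force on the tool from outside, world axes, zero at the start; "moment": the same for the moment, N m; "width": finger opening in mm; "finger_force": force on a finger pad.
Only numpy, scipy, OpenCV 4.12 (cv2) and the standard library are available. Lean on these libraries where they do the work, as an engineer would, in place of code of your own. Each camera call takes 0.05 s, during which the arm holds its last target. There are 200 camera calls.

## Task

Take the stirring rod from its holder and stir the beads in the open steel pot where it stands: go at least two full wide rounds, anticlockwise seen from above, with the rod's tip down among the beads near the bottom. Then stand the rod back upright in its holder, and only after that swap the two pots, so that the open pot with all six beads in it stands upright in the middle of the square pad and the lidded pot upright in the middle of the round pad. Leave the other fittings where they are and do not tip the pots.

Things in the scene. Friction and masses are not known exactly. Their poses are not given: they have to be found in the camera images.
- open_pot: open straight-sided stainless pot with six white beads in it: outer diameter 68, height 70, wall 3, floor 4 thick (all mm), about 0.4 kg. Loose, starts on the round pad. Origin: centre of its underside, z up.
- lidded_pot: stainless pot of the same 68 diameter, closed with a lid (lid top at 72) that does not come off and has a black knob 22 wide reaching up to 88; about 0.4 kg. Loose, starts on the square pad. Origin: centre of its underside, z up.
- round_pad: round black rubber pad, diameter 90, 4 thick, fixed to the bench. Origin: centre of its underside. The tee stands about 79 from its centre on its +y side, the nipple as far on its -y side; its +x and -x sides are free.
- square_pad: square black rubber pad, 88 x 88, 4 thick, fixed to the bench. Origin: centre of its underside. The reducer stands about 79 from its centre on its +y side, the spool as far on its -y side; its +x and -x sides are free.
- holder: the rod's holder: a stainless reducer fixed upright on a round foot (diameter 64), 74 high, mouth 42 wide inside, narrowing between heights 66 and 46 to a bore of 20 whose floor is 6 above the bench. Origin: centre of its underside on the bore's axis, z up.
- rod: stirring rod, 150 long, standing upright in the holder: the lower 90 is bare aluminium of diameter 12, the upper 60 a black grip of diameter 16. 0.06 kg, loose. Origin: centre of its lower end; z along the rod to the grip.
- rod_tip (a point): centre of the rod's flat lower end (same point as the rod's origin).
- tee: upright stainless pipe tee, diameter 41, height 72, with a side branch 32 thick reaching 26 from its axis along its +x. A bystander, loose, close to the pads or in the way: leave it where it stands. Origin: centre of its underside, z up.
- nipple: short stainless pipe cup, diameter 42, height 56. A bystander, loose, close to the pads or in the way: leave it where it stands. Origin: centre of its underside, z up.
- reducer: solid stainless cone-shaped reducer, diameter 44 at the foot and 26 at the top, height 65. A bystander, loose, close to the pads or in the way: leave it where it stands. Origin: centre of its underside, z up.
- spool: stainless spool with two flanges, diameter 46, height 54. A bystander, loose, close to the pads or in the way: leave it where it stands. Origin: centre of its underside, z up.
- valve: small stainless valve, diameter 48, height 72, with a flat 40 x 14 lever on top. A bystander, loose, close to the pads or in the way: leave it where it stands. Origin: centre of its underside, z up.
- bead0_center (a point): centre of bead 0: white ceramic ball of diameter 16, loose in the open pot.
- bead1_center (a point): centre of bead 1: white ceramic ball of diameter 16, loose in the open pot.
- bead2_center (a point): centre of bead 2: white ceramic ball of diameter 16, loose in the open pot.
- bead3_center (a point): centre of bead 3: white ceramic ball of diameter 16, loose in the open pot.
- bead4_center (a point): centre of bead 4: white ceramic ball of diameter 16, loose in the open pot.
- bead5_center (a point): centre of bead 5: white ceramic ball of diameter 16, loose in the open pot.
Mind the look-alikes: they are no part of the job. What is shaped like the open_pot but yellow is not meant.

How it is judged:
By the outcome, as a careful person would: the job done as asked, in the order asked, and still so for the second after the job is handed in, with the robot touching nothing.
It also fails if it takes over 72 s, if anything falls off the work surface, if the arm or the gripper's body presses on something with over 40 N, if the wrist force passes 120 N, or if a joint passes its speed limit or range.

## Working session

There is one attempt and no reset: what is moved stays moved. The work goes in short steps, each a Python script; the robot and the scene stay as the last script left them, time stands still between calls to the robot, and variables do not carry over. Pictures are saved under pics/ and viewed, at most 10 in all, crops included, and the job is handed in when it is done.

```bash
mkdir -p pics; ls
python3 - <<'E'
from plant import bot
import cv2
for n in("scene","top"):
    im=bot.camera(n);cv2.imwrite(f"pics/{n}0.png",im[:,:,::-1])
    c=bot.get_calibration(n);print(n,c)
print(bot.read_state())
E
```

```text
pics
scene {'fx': 510.04868016824474, 'fy': 510.04868016824474, 'cx': 331.6026591464102, 'cy': 242.4300955557475, 'view': array([[-9.02443969e-01,  4.30769767e-01, -5.68245275e-03,
         4.82660028e+02],
       [-3.71156390e-01, -7.70724631e-01,  5.17905857e-01,
         1.91045083e+02],
       [ 2.18718579e-01,  4.69490096e-01,  8.55418747e-01,
        -1.08942882e+03],
       [ 0.00000000e+00,  0.00000000e+00,  0.00000000e+00,
         1.00000000e+00]])}
top {'fx': 573.5798715267033, 'fy': 573.5798715267033, 'cx': 318.3841577847179, 'cy': 247.86638086752814, 'view': array([[ 8.89644356e-03, -9.99912639e-01,  9.77588884e-03,
        -5.29368381e+00],
       [ 9.82379616e-01,  1.05647655e-02,  1.86597633e-01,
        -5.30408410e+02],
       [-1.86684611e-01,  7.94357861e-03,  9.82387783e-01,
        -1.20115303e+03],
       [ 0.00000000e+00,  0.00000000e+00,  0.00000000e+00,
         1.00000000e+00]])}
{'t': 0.1, 'joint_pos': array([ 1.62710302e+00,  3.59333920e-01,  1.11398558e-02, -2.84846616e-04,
       -1.22409535e+00, -2.88098978e-01]), 'qvel': array([-1.79090052e-06, -1.84244993e-03,  3.29739435e-03,  3.34521551e-03,
       -8.54664708e-04,  6.47201935e-04]), 'tau': array([-2.15592001e-03, -5.84160054e+01,  2.93751240e+01,  7.01556042e+00,
        1.01842088e-02, -4.93862819e-05]), 'tcp_pos': array([154.99781708, 656.51283268, 225.70395327]), 'eef_rot': array([ 9.93285662e-01, -1.15684999e-01, -4.00952280e-06,  7.58449229e-04]), 'contact_force': array([ 0.98255966, -1.30267643,  0.19031834]), 'moment': array([-0.03078087, -0.0547697 ,  0.02559184]), 'finger_force': 0.0, 'width': 87.25820018943969}
```

View pics/scene0.png

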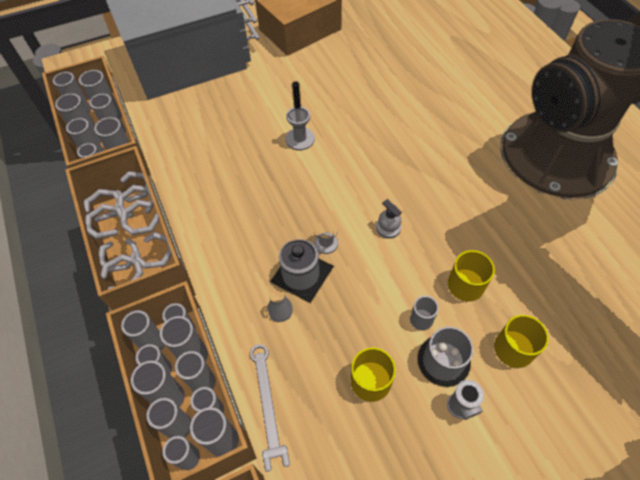

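View pics/top0.png

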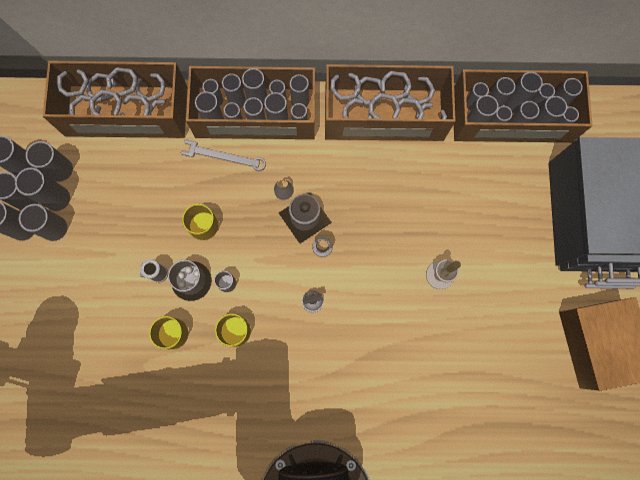

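Run:
```python
import cv2
t=cv2.imread("pics/top0.png");s=cv2.imread("pics/scene0.png")
def crop(im,c0,r0,c1,r1,k,name):
    o=cv2.resize(im[r0:r1,c0:c1],None,fx=k,fy=k,interpolation=cv2.INTER_CUBIC)
    for c in range((c0+9)//10*10,c1,10):
        cv2.line(o,(int((c-c0+.5)*k),0),(int((c-c0+.5)*k),4 if c%50 else 14),(0,0,255),1)
        if c%20==0: cv2.putText(o,str(c),(int((c-c0+.5)*k)-10,25),0,.35,(0,0,255),1)
    for r in range((r0+9)//10*10,r1,10):
        y=int((r-r0+.5)*k);cv2.line(o,(0,y),(4 if r%50 else 14,y),(0,0,255),1)
        if r%20==0: cv2.putText(o,str(r),(6,y+4),0,.35,(0,0,255),1)
    if name: cv2.imwrite(name,o)
    return o
crop(t,135,165,345,315,3.8,"pics/tA.png")
crop(s,262,225,492,425,2.9,"pics/sA.png")
a=crop(t,415,245,475,295,6,None);b=crop(s,270,75,330,155,6,None)
import numpy as np
o=np.zeros((480,730,3),np.uint8);o[:300,:360]=a;o[:480,365:725]=b;cv2.imwrite("pics/H.png",o)
```

```text
(no output)
```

View pics/tA.png

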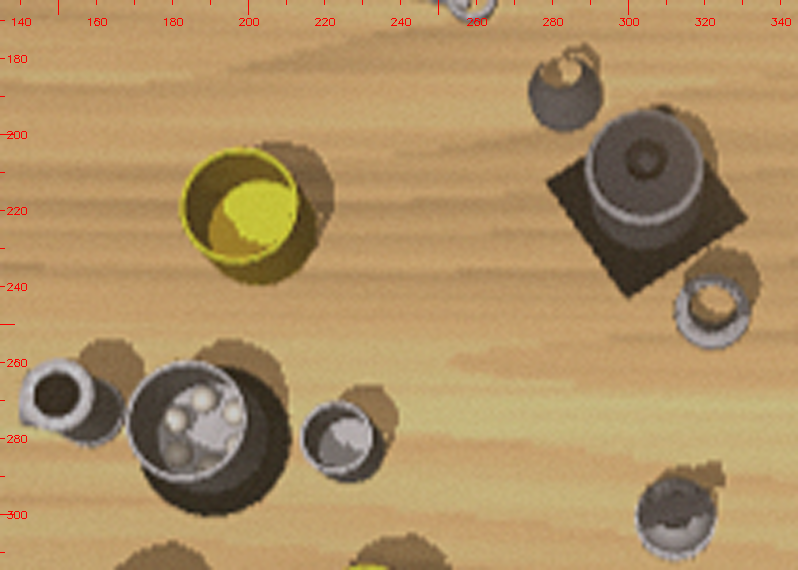

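View pics/sA.png

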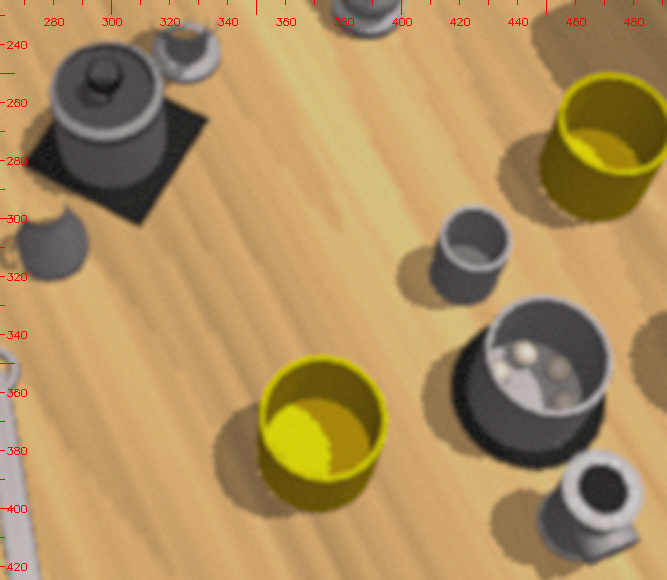

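View pics/H.png

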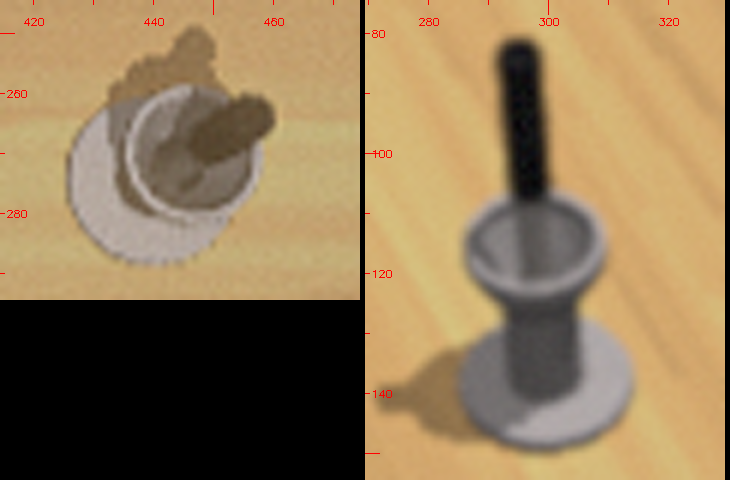

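```bash
cat > h.py <<'E'
import numpy as np
from scipy.optimize import least_squares
import json
from plant import bot
C={n:bot.get_calibration(n) for n in("scene","top")}
def proj(n,P):
    c=C[n];p=np.atleast_2d(P)@c["view"][:3,:3].T+c["view"][:3,3]
    return np.c_[c["cx"]+c["fx"]*p[:,0]/-p[:,2],c["cy"]+c["fy"]*-p[:,1]/-p[:,2]]
def tri(obs,z=None):
    "obs: list of (cam,col,row); z fixed or free"
    f=lambda q:np.concatenate([(proj(n,[q[0],q[1],q[2] if z is None else z])[0]-[c,r]) for n,c,r in obs])
    s=least_squares(f,[500,100,50] if z is None else [500,100])
    return s.x,np.round(s.fun,1)
def tA(u,v): return("top",135+u/3.8-.5,165+v/3.8-.5)
def sA(u,v): return("scene",262+u/2.9-.5,225+v/2.9-.5)
def hT(u,v): return("top",415+u/6-.5,245+v/6-.5)
def hS(u,v): return("scene",270+(u-365)/6-.5,75+v/6-.5)
def down(a): # tool down, closing axis (tool y) at world angle a (of the line)
    from scipy.spatial.transform import Rotation as R
    y=np.array([np.cos(a),np.sin(a),0]);z=np.array([0,0,-1.]);x=np.cross(y,z)
    return R.from_matrix(np.c_[x,y,z]).as_quat()
E
python3 - <<'E'
from h import *
np.set_printoptions(precision=1,suppress=True)
def show(k,obs,z=None):
    print(k,z,'both',*tri(obs,z),'| top',tri(obs[:1],z)[0] if z else '', '| scene',tri(obs[1:],z)[0] if z else '')
show('open',[tA(187,421),sA(548,356)],74); show('open',[tA(187,421),sA(548,356)])
show('lid',[tA(644.5,168),sA(107,91)],74); show('lid',[tA(644.5,168),sA(107,91)])
show('knob',[tA(646,157),sA(104,73)],92)
cor=[tri([tA(*a),sA(*b)],4) for a,b in (((546,182),(27,165)),((629,297),(140,225)),((747,218),(208,120)))]
for c in cor: print('corner',*c)
print('pad c',(cor[0][0]+cor[2][0])/2, [np.linalg.norm(cor[i][0]-cor[1][0]) for i in(0,2)],[np.degrees(np.arctan2(*(cor[i][0]-cor[1][0])[::-1])) for i in(0,2)])
# reducer, spool(top flange z54), valve
show('reducer top',[tA(570,68),sA(60,212)],65)
show('reducer foot',[tA(566,97),sA(53,248)],0)
show('spool top',[tA(713,312),sA(186,48)],54)
show('tee top',[tA(57,396),sA(602,490)],72)
show('nip top',[tA(340,437),sA(475,238)],56)
show('valve',[tA(677,516),sA(366,0)],54)
show('mouth',[hT(194,152),hS(535,244)],74)
show('rodtop',[hT(252,117),hS(519,52)],156); show('rodtop',[hT(252,117),hS(519,52)])
# circles by edges
def circ(z,r,ed):
    t=np.linspace(0,2*np.pi,720)
    def f(q):
        o=[]
        for side,(n,c,rw) in ed:
            p=proj(n,np.c_[q[0]+r*np.cos(t),q[1]+r*np.sin(t),0*t+z])
            o.append({'l':p[:,0].min()-c,'r':p[:,0].max()-c,'t':p[:,1].min()-rw,'b':p[:,1].max()-rw}[side])
        return o
    s=least_squares(f,[500,200],diff_step=1e-4);return s.x,s.fun
print('rpad',*circ(4,45,[('r',tA(291,430)),('b',tA(212,517)),('b',sA(540,468)),('l',sA(452,400))]))
print('foot',*circ(0,32,[('l',hT(67,180)),('b',hT(155,265)),('b',hS(540,451)),('l',hS(458,0)),('r',hS(634,0))]))
cs=np.array([tri([tA(*p)],16)[0] for p in ((203,399),(177,420),(234,412),(178,452),(235,443),(207,462))]); print('beads',cs)
E
```

```text
open 74 both [465.1 284.2] [ 0.1 -0.6  0.4 -0.2] | top [463.8 284.3] | scene [465.8 284.2]
open None both [464.7 284.1  72. ] [ 0.4 -0.3  0.3  0.1] | top  | scene 
lid 74 both [612.6  32.1] [-0.1 -0.3  0.2 -0.2] | top [611.9  31.8] | scene [613.1  32.4]
lid None both [612.6  31.6  72.3] [ 0.1 -0.1  0.1  0. ] | top  | scene 
knob 92 both [613.2  30.6] [ 0.1  0.2 -0.1  0.1] | top [613.5  30.7] | scene [612.9  30.4]
corner [651.1  51.6] [ 18.  -12.6  14.9  10. ]
corner [593.4  67.8] [-11.4 -18.5   8.8 -15.9]
corner [569.   10.2] [-17.3  13.  -15.7  -9.6]
pad c [610.1  30.9] [np.float64(59.95436939269407), np.float64(62.5497092740441)] [np.float64(-15.621109484056365), np.float64(-112.91851082522639)]
reducer top 65 both [669.6  83.5] [-3.5  1.7 -2.3 -2.1] | top [673.4  75.9] | scene [667.6  88.8]
reducer foot 0 both [674.6  79.9] [0.7 0.2 0.1 0.6] | top  | scene 
spool top 54 both [544.1   3.1] [-5.1 -5.2  1.9 -6.7] | top [532.5  -8.2] | scene [553.3  14.5]
tee top 72 both [478.2 356.7] [ 0.6 -0.4  0.4  0.2] | top [477.4 357.9] | scene [478.6 356.2]
nip top 56 both [458.6 202.2] [-0.2 -0.2  0.1 -0.2] | top [458.1 201.8] | scene [458.9 202.5]
valve 54 both [425.7  20.8] [-4.4 -4.8  2.  -6.5] | top [415.5  11.2] | scene [435.9  31.7]
mouth 74 both [ 481.  -273.6] [-0.   0.1 -0.1  0.1] | top [ 481.2 -273.6] | scene [ 480.7 -273.7]
rodtop 156 both [ 480.4 -274.5] [0.3 0.1 0.  0.4] | top [ 480.6 -274. ] | scene [ 479.9 -275.6]
rodtop None both [ 480.5 -273.6  157.7] [ 0.  -0.1  0.1  0. ] | top  | scene 
rpad [461.  282.4] [ 0.6  0.5  0.5 -0.2]
foot [ 480.7 -275.9] [ 0.5  0.5  0.8 -0.1 -0.1]
beads [[484.9 288.9]
 [472.3 303.4]
 [477.4 270.5]
 [453.6 301.8]
 [459.2 269. ]
 [447.9 284.7]]
```

Run:
```python
from h import *
import cv2
np.set_printoptions(precision=1,suppress=True)
cor=[]
py=tri([tA(546,182),sA(140,225)],4);mx=tri([tA(629,297),sA(208,120)],4);my=tri([tA(747,218)],4);px=tri([sA(27,165)],4)
for c in(py,mx,my,px):print(*c)
P=dict(py=py[0],mx=mx[0],my=my[0],px=px[0])
c0=(P['py']+P['my'])/2;c1=(P['px']+P['mx'])/2;print(c0,c1)
k=[P['py'],P['mx'],P['my'],P['px']]
def f(q):
    o=[]
    for a,p in zip((0,90,180,270),k):
        an=q[2]+np.radians(a);o+=list(q[:2]+62.2254*np.array([np.cos(an),np.sin(an)])-p)
    return o
s=least_squares(f,[*c0,np.arctan2(*(P['py']-c0)[::-1])]);print('sq',s.x,np.degrees(s.x[2])-45,s.fun)
# dark pixel edge of round pad
for n in("top","scene"):
    im=cv2.imread(f"pics/{n}0.png").max(axis=2)
    u,v=map(int,proj(n,[463,283,4])[0]); 
    t=np.radians(np.arange(0,360,15));out=[]
    for a in t:
        rr=np.arange(36,54,.5);p=proj(n,np.c_[463+rr*np.cos(a),283+rr*np.sin(a),0*rr+4]).astype(np.float32)
        val=cv2.remap(im,p[:,0:1].copy(),p[:,1:2].copy(),cv2.INTER_LINEAR).ravel()
        i=np.where((val[:-1]<75)&(val[1:]>=75))[0]
        out.append((int(np.degrees(a)),rr[i[0]] if len(i) and val[:i[0]].max()<75 else None))
    print(n,[o for o in out if o[1]])
    a=np.array([(np.radians(o[0]),o[1]) for o in out if o[1]])
    print(least_squares(lambda q:np.hypot(463+a[:,1]*np.cos(a[:,0])-q[0],283+a[:,1]*np.sin(a[:,0])-q[1])-45,[463,283],loss='soft_l1').x)
sp=s.x
def ov(n,c0,r0,w,h,k):
    im=cv2.imread(f"pics/{n}0.png");o=cv2.resize(im[r0:r0+h,c0:c0+w],None,fx=k,fy=k,interpolation=cv2.INTER_CUBIC)
    t=np.linspace(0,2*np.pi,100)
    def pl(P,col): cv2.polylines(o,[np.int32(np.round((proj(n,P)-[c0,r0]+.5)*k))],True,col,1)
    ci=lambda x,y,z,r:np.c_[x+r*np.cos(t),y+r*np.sin(t),0*t+z]
    pl(ci(464,283,4,45),(0,0,255));pl(ci(464.7,284.2,74,34),(0,255,0));pl(ci(612.6,32,74,34),(0,255,0));pl(ci(613,30.7,92,11),(255,255,0))
    a=sp[2]+np.arange(4)*np.pi/2;pl(np.c_[sp[0]+62.2*np.cos(a),sp[1]+62.2*np.sin(a),0*a+4],(0,0,255))
    return o
a=ov("top",135,165,210,150,2.9);b=ov("scene",262,225,230,200,2.5)
cv2.imwrite("pics/ov1.png",a);o=np.zeros((600,800,3),np.uint8)
a=ov("top",135,225,110,90,3.6);b=ov("scene",400,310,110,90,3.6);c=ov("top",270,165,80,80,3.7);d=ov("scene",265,225,80,80,3.7)
o[:324,:396]=a;o[:324,400:796]=b;o[328:328+272,:296]=c[:272];o[328:600,400:696]=d[:272];cv2.imwrite("pics/ov1.png",o)
```

```text
[620.7  90.7] [0.7 0.  0.2 0.5]
[551.1  41.4] [-0.1 -0.1  0.1 -0.1]
[599.9 -28.9] [-0.  0.]
[667.8  21.2] [ 0. -0.]
[610.3  30.9] [609.4  31.3]
sq [609.9  31.1   1.4] 35.15302781815117 [-0.2  1.7 -2.5  0.3 -0.7 -1.3  3.4 -0.7]Traceback (most recent call last):
  File "<stdin>", line 25, in <module>
    return umr_maximum(a, axis, None, out, keepdims, initial, where)
ValueError: zero-size array to reduction operation maximum which has no identity
```

```bash
cat > ov.py <<'E'
from h import *
import cv2
def ov(n,c0,r0,w,h,k,sp,rp,src="0",pots=((464.7,284.2),(612.6,32))):
    im=cv2.imread(f"pics/{n}{src}.png");o=cv2.resize(im[r0:r0+h,c0:c0+w],None,fx=k,fy=k,interpolation=cv2.INTER_CUBIC)
    t=np.linspace(0,2*np.pi,100)
    def pl(P,col): cv2.polylines(o,[np.int32(np.round((proj(n,P)-[c0,r0]+.5)*k))],True,col,1)
    ci=lambda x,y,z,r:np.c_[x+r*np.cos(t),y+r*np.sin(t),0*t+z]
    pl(ci(*rp,4,45),(0,0,255))
    for p in pots: pl(ci(*p,74,34),(0,255,0))
    a=sp[2]+np.arange(4)*np.pi/2;pl(np.c_[sp[0]+62.2*np.cos(a),sp[1]+62.2*np.sin(a),0*a+4],(0,0,255))
    return o
E
python3 - <<'E'
from ov import *
np.set_printoptions(precision=1,suppress=True)
for n in("top","scene"):
    im=cv2.imread(f"pics/{n}0.png").max(axis=2)
    t=np.radians(np.arange(0,360,10));out=[]
    for a in t:
        rr=np.arange(36,54,.5);p=proj(n,np.c_[463+rr*np.cos(a),283+rr*np.sin(a),0*rr+4]).astype(np.float32)
        val=cv2.remap(im,p[:,0:1].copy(),p[:,1:2].copy(),cv2.INTER_LINEAR).ravel()
        i=np.where((val[:-1]<75)&(val[1:]>=75))[0]
        if len(i) and val[:i[0]+1].max()<75: out.append((a,rr[i[0]]))
    a=np.array(out);print(n,np.degrees(a[:,0]).astype(int),a[:,1])
    print(least_squares(lambda q:np.hypot(463+a[:,1]*np.cos(a[:,0])-q[0],283+a[:,1]*np.sin(a[:,0])-q[1])-45,[463,283],loss='soft_l1').x)
sp=(611,31.2,1.4);rp=(463.5,283.3);o=np.zeros((600,800,3),np.uint8)
A=lambda *q:ov(*q,sp,rp)
o[:324,:396]=A("top",135,225,110,90,3.6);o[:324,400:796]=A("scene",400,310,110,90,3.6);o[328:,:296]=A("top",270,165,80,80,3.7)[:272];o[328:600,400:696]=A("scene",265,225,80,80,3.7)[:272];cv2.imwrite("pics/ov1.png",o)
E
```

```text
top [ 70  90 100 110 140 150 160 170 180 190 200 210 220 230 239 250 260 270
 280 290 300 310 320 330 340] [51.5 47.5 43.5 40.  44.5 44.5 44.  43.5 43.5 44.  44.  43.5 44.  43.5
 43.  43.  43.  43.  42.5 42.5 42.5 42.  42.  42.5 42.5]
[463.5 285.2]
scene [  0  10  20  29  40  50  59  70  80  90 100 110 119 130 160 170 180 220
 230 239 250 290 300 310 320 330 340 350] [43.  43.  43.  42.5 42.  42.  42.  42.  42.  42.  41.  42.5 42.5 42.5
 40.  46.5 52.  47.  41.  38.  38.5 42.5 43.  43.5 43.  43.  43.  43. ]
[460.9 281.3]
```

View pics/ov1.png

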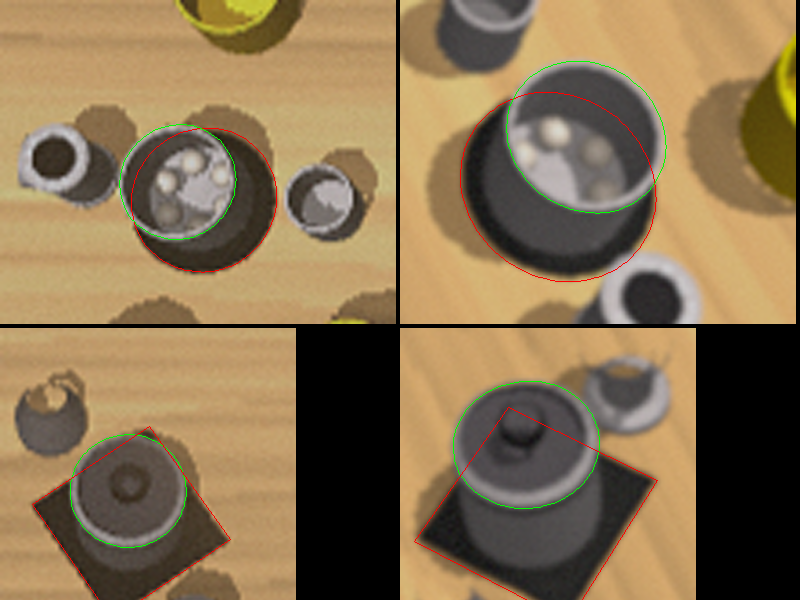

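The open pot is the grey one at top (184,275) / scene (450,347): it holds white beads and sits on the round black pad. The three yellow ones at top (199,220), (168,332) and (232,330) are look-alikes. The crop confirms it, and the measured rim height of 72–74 fits.

Rod first.

```bash
cat >> h.py <<'E'
def st(msg=''):
    s=bot.read_state();print(msg,'t%.2f'%s['t'],np.round(s['tcp_pos'],1),'F',np.round(s['contact_force'],1),'w%.1f'%s['width'],'ff%.1f'%s['finger_force']);return s
def ori(p,deg):
    q0=bot.read_state()['joint_pos'];best=None
    for k in(0,180,-180):
        o=down(np.radians(deg+k));q=bot.solve_ik(p,o)
        if q is not None and (best is None or abs(q[5]-q0[5])<best[0]-1e-3): best=(abs(q[5]-q0[5]),o)
    return best[1]
E
python3 - <<'E'
from h import *
H=[480.7,-274.2]
bot.move_gripper(50,25)
o=ori([*H,230],0);bot.move_ptp([*H,200],o);st('above')
bot.line_to([*H,112],200);st('at')
bot.move_gripper(8,25);st('gripped')
bot.line_to([*H,225],200);st('up');print(bot.read_state()['joint_pos'].round(2))
import cv2
for n in("scene","top"): cv2.imwrite(f"pics/{n}1.png",bot.camera(n)[:,:,::-1])
a=cv2.imread("pics/scene1.png")[20:220,200:400];cv2.imwrite("pics/rod.png",cv2.resize(a,None,fx=3,fy=3))
E
```

```text
above t4.37 [ 481.1 -273.8  200. ] F [-0.6  0.7 -0.1] w50.3 ff0.0
at t4.96 [ 481.3 -274.3  112.6] F [ 0.1 -0.3  1.4] w49.9 ff0.0
gripped t5.62 [ 480.8 -274.3  112.3] F [-1.5  1.   2.6] w15.2 ff25.0
up t6.33 [ 480.  -273.8  223.7] F [ 0.2  0.8 -1.1] w15.5 ff25.0
[-0.16  0.16 -0.26 -0.   -1.15  0.16]
```

View pics/rod.png

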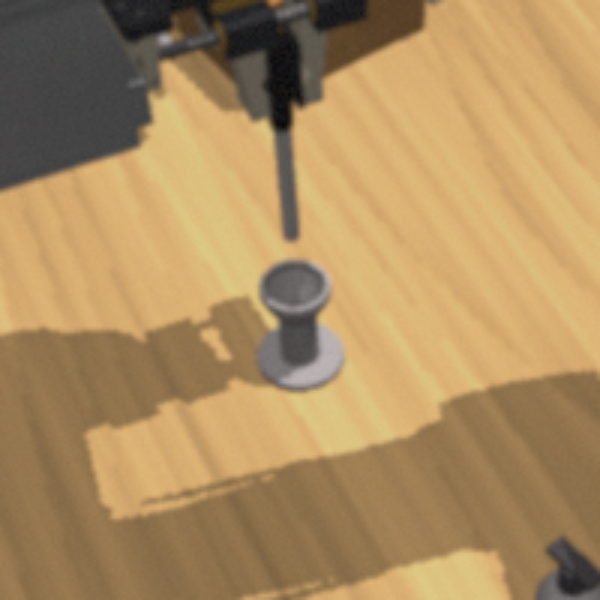

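Rod hangs straight below the fingers, over the holder at crop (295,290). Now stirring.

Run:
```python
from h import *
c=np.array([464.9,284.2])
bot.move_ptp([*c,225],ori([*c,225],0));s=st('over')
c2=c
bot.line_to([*c2,145],200);st('in')
bot.line_to([*c2,126],60);st()
bot.line_to([*c2,118.5],40);s=st('down')
F=0
N=14
for i in range(1,int(N*3.9)):
    r=min(18,18*i/(0.8*N));a=2*np.pi*i/N
    bot.line_to([*(c2+r*np.array([np.cos(a),np.sin(a)])),118.5],70)
    s=bot.read_state();F=max(F,np.linalg.norm(s['contact_force']))
    if i in(5,14):st(i)
    if F>25: st('stop');break
s=st('stirred');print(F)
bot.line_to([*c2,118.5],70);bot.line_to([*c2,225],200);st('up')
import cv2
for n in("scene","top"): cv2.imwrite(f"pics/{n}2.png",bot.camera(n)[:,:,::-1])
```

```text
over t8.44 [465.2 283.5 225. ] F [ 1.2 -0.3 -1.2] w16.0 ff25.0
in t8.99 [465.6 284.  145.6] F [ 0.1  0.8 -0. ] w15.6 ff25.0
 t9.46 [464.8 284.1 125.9] F [ 0.3 -0.9  0.1] w15.3 ff25.0
down t9.79 [464.8 284.  118.2] F [ 0.3  0.4 -0.6] w15.8 ff25.0
5 t11.04 [459.7 290.5 118.5] F [ 0.4  0.3 -0.1] w15.4 ff25.0
14 t13.35 [482.6 284.1 118.2] F [-1.9 -0.2 -0.6] w15.3 ff25.0
stirred t23.75 [468.6 266.3 118.1] F [-1.5  1.2 -0.3] w15.4 ff25.0
3.767904749052186
up t24.84 [464.3 283.8 224. ] F [ 0.6  0.1 -1.3] w15.8 ff25.0
```

Run:
```python
from h import *
import cv2
H=[480.7,-274.2]
a=cv2.imread("pics/scene2.png")[250:430,380:560];cv2.imwrite("pics/pot2.png",cv2.resize(a,None,fx=3,fy=3))
bot.move_ptp([*H,225],ori([*H,225],0));st('over')
ok=True
for z,v in((170,200),(140,100),(120,80),(113,40)):
    bot.line_to([*H,z],v);s=st(z)
    if s['contact_force'][2]>12: ok=False;break
if ok and s['tcp_pos'][2]<115:
    bot.move_gripper(50);st('rel')
    bot.line_to([*H,200],250)
    for n in("scene","top"): cv2.imwrite(f"pics/{n}3.png",bot.camera(n)[:,:,::-1])
    b=cv2.imread("pics/scene3.png")[60:160,250:350];cv2.imwrite("pics/v.png",np.hstack([cv2.resize(a,(400,400)),cv2.resize(b,(400,400))]))
```

```text
over t26.95 [ 481.1 -273.5  225. ] F [-0.3 -0.2 -0.6] w15.6 ff25.0
170 t27.38 [ 480.7 -273.8  169.9] F [-1.2 -1.8 -0.7] w15.5 ff25.0
140 t27.82 [ 480.5 -274.2  140.1] F [-1.1 -3.  -2.6] w15.5 ff25.0
120 t28.23 [ 480.5 -274.1  119.7] F [ 0.1 -2.5 -1.3] w15.4 ff25.0
113 t28.55 [ 480.6 -274.1  112.8] F [-0.7 -3.2 -1.7] w15.4 ff25.0
rel t29.33 [ 480.7 -274.2  113. ] F [-0.2  0.1 -0.6] w50.1 ff0.0
```

View pics/v.png

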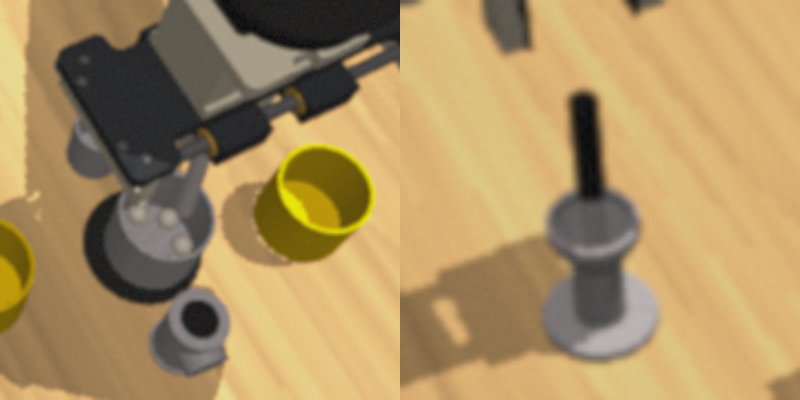

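Rod is upright in the holder, right half (592,190), with the same pose as at the start. The beads are in the pot. Now I check whether the pots moved, then shift the lidded pot to a temporary spot.

```bash
cat >> h.py <<'E'
def pick(p,z,a,first=True):
    bot.move_gripper(88,35)
    o=ori([*p,150],a);bot.move_ptp([*p,150],o);bot.line_to([*p,z],150);s=st('at')
    bot.move_gripper(60,35);s=st('grip');bot.line_to([*p,z+100],150);st('up');return s
def place(p,z,a):
    h=bot.read_state()['tcp_pos'][2]
    bot.line_to([*p,z+100],220,ori([*p,z+100],a));bot.line_to([*p,z+8],150);bot.line_to([*p,z],30);st('placed')
    bot.move_gripper(88);bot.line_to([*p,150],220);st('free')
RP=[463,283.2];SP=[610.5,31.2];TP=[570,165]
E
python3 - <<'E'
from h import *
import cv2
a=cv2.imread("pics/top0.png",0);b=cv2.imread("pics/top3.png",0)
for n,(c,r,w,h) in dict(pot=(165,256,40,38),pad=(180,285,35,20),tee=(140,258,30,25),lid=(287,190,36,36)).items():
    t=a[r:r+h,c:c+w];m=cv2.matchTemplate(b[r-6:r+h+6,c-6:c+w+6],t,cv2.TM_CCOEFF_NORMED)
    _,v,_,l=cv2.minMaxLoc(m);print(n,v,l[0]-6,l[1]-6)
s=pick([612.4,31.8],39,-55)
if 64<s['width']<72: place(TP,35.5,-55)
for n in("scene","top"): cv2.imwrite(f"pics/{n}4.png",bot.camera(n)[:,:,::-1])
E
```

```text
pot 0.8443372845649719 -1 3
pad 0.9028173685073853 0 0
tee 0.9724374413490295 0 0
lid 0.993140697479248 0 0
at t32.99 [613.1  31.7  39.9] F [0.2 1.  1.2] w87.9 ff0.0
grip t33.48 [613.3  31.8  39.9] F [ 0.5 -1.9  5.5] w67.0 ff35.0
up t34.29 [611.2  31.7 137.6] F [-0.6  0.5 -4.7] w67.3 ff35.0
placed t36.26 [570.4 165.3  36. ] F [ 0.5  1.7 -2.4] w66.8 ff35.0
free t37.53 [569.8 165.  150.3] F [ 0.3  0.9 -0.9] w87.6 ff0.0
```

```bash
cat >> h.py <<'E'
import cv2
def rim(src,g,z=74):
    t=np.linspace(0,2*np.pi,120,endpoint=False);best={}
    xs=np.arange(-12,12.1,1);R={}
    for n in("top","scene"):
        im=cv2.GaussianBlur(cv2.imread(f"pics/{n}{src}.png",0),(0,0),.5)
        def m(x,y,r):
            p=proj(n,np.c_[x+r*np.cos(t),y+r*np.sin(t),0*t+z]).astype(np.float32)
            return cv2.remap(im,p[:,:1].copy(),p[:,1:].copy(),cv2.INTER_LINEAR).ravel().astype(float)
        S=np.array([[np.mean(np.clip(m(g[0]+i,g[1]+j,32.5)-m(g[0]+i,g[1]+j,29),0,50)) for j in xs] for i in xs])
        R[n]=S;k=np.unravel_index(S.argmax(),S.shape);print(n,g[0]+xs[k[0]],g[1]+xs[k[1]],S.max().round(1))
    S=R["top"]+R["scene"];k=np.unravel_index(S.argmax(),S.shape);print('both',g[0]+xs[k[0]],g[1]+xs[k[1]],S.max().round(1))
E
python3 - <<'E'
from h import *
rim("0",(464.9,284.2))
rim("4",(464.9,284.2))
rim("0",(612.6,31.8))
rim("4",(570,165),70)
E
```

```text
top 464.9 285.2 34.4
scene 462.9 283.2 36.6
both 463.9 284.2 64.3
top 458.9 287.2 35.5
scene 456.9 285.2 42.0
both 457.9 285.2 70.5
top 614.6 31.8 34.4
scene 612.6 27.8 41.1
both 614.6 30.8 59.5
top 570.0 167.0 25.4
scene 568.0 163.0 42.4
both 568.0 164.0 54.6
```

Stirring nudged the open pot about 6 mm, to (459, 285.6). I'll aim the pick there.

Run:
```python
from h import *
s=pick([458.9,285.6],39,-7)
assert 64<s['width']<72
place(SP,39.5,-55)
s=pick(TP,35.5,-55)
assert 64<s['width']<72
place(RP,39.5,-7)
bot.line_to([*RP,260],250)
bot.move_ptp([450,-80,300],ori([450,-80,300],0));st()
for n in("scene","top"): cv2.imwrite(f"pics/{n}5.png",bot.camera(n)[:,:,::-1])
rim("5",RP);rim("5",SP)
from ov import ov
sp=(*SP,1.4);o=np.zeros((600,800,3),np.uint8);A=lambda *q:ov(*q,sp,RP,"5",(RP,SP))
o[:324,:396]=A("top",135,225,110,90,3.6);o[:324,400:796]=A("scene",400,310,110,90,3.6);o[328:,:296]=A("top",270,165,80,80,3.7)[:272];o[328:600,400:696]=A("scene",265,225,80,80,3.7)[:272];cv2.imwrite("pics/ov5.png",o)
```

```text
at t39.44 [459.6 285.7  39.6] F [-0.4  0.  -0.4] w87.6 ff0.0
grip t39.91 [458.9 285.9  39.7] F [-2.8  0.5  7.1] w68.2 ff35.0
up t40.73 [458.1 284.9 137.8] F [-0.5 -0.4 -6.1] w68.5 ff35.0
placed t43.41 [610.7  31.3  39.8] F [ 0.6  0.1 -3.8] w68.5 ff35.0
free t44.65 [610.3  31.3 150.3] F [-0.1 -0.6 -0.9] w87.5 ff0.0
at t46.40 [570.7 164.9  36.2] F [ 0.3 -0.3 -0.5] w87.8 ff0.0
grip t46.88 [570.3 165.2  36.2] F [-1.5  0.1  5.4] w67.2 ff35.0
up t47.70 [569.1 164.6 134.2] F [-0.2  0.6 -5.1] w67.0 ff35.0
placed t49.88 [463.5 283.7  40.1] F [-0.3  0.7  1.4] w66.5 ff35.0
free t51.13 [462.8 283.1 150.2] F [ 0.5 -0.3 -0.7] w87.6 ff0.0
 t53.09 [450.2 -79.5 299.6] F [0.3 0.1 0.1] w87.4 ff0.0
top 451.0 275.2 1.7
scene 462.0 281.2 43.7
both 462.0 281.2 44.2
top 622.5 33.2 8.0
scene 609.5 30.2 21.3
both 609.5 30.2 22.1
```

View pics/ov5.png

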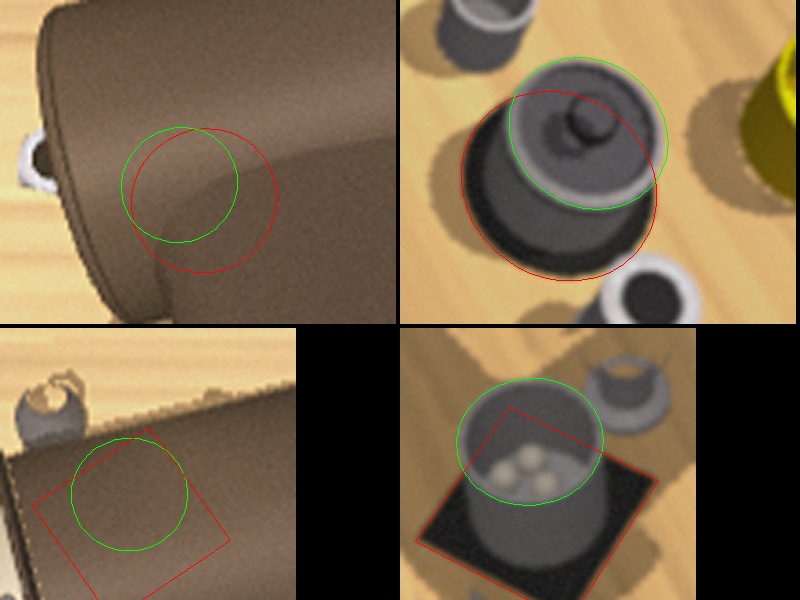

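Both pots stand upright on their pads within 1–2 mm. The lidded pot's rim is at (588,133) and the open pot's at (530,442). The top camera's view is blocked by the arm. Handing in.

```bash
python3 -c "
from plant import bot
print(bot.close_job())"
```

```text
the job is handed in; nothing more can be done
None
```

The job is handed in at about 53 s of the 72 s allowed: stirred about three wide rounds anticlockwise (this nudged the open pot about 6 mm on its pad), rod back upright in its holder, then pots swapped and centred to about 2 mm by the scene camera, which showed only three of the six beads in the final picture (the arm blocked the top view).

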